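Settle the rocking card stand on its flat foot

TASK

The arched wooden recipe-card stand was put down upside down, on its round back, where it rocks at every touch. Take hold of it and steady it, turn it over, and leave it standing still with its flat side down in the middle of the chopping board, slot upward. Leave the other things where they are.

Things in the scene. Friction and masses are not known exactly. Their poses are not given: they have to be found in the camera images.
- card_stand: recipe-card stand: solid brown wooden block, 0.2 kg, 130 long (x) x 50 thick (y) x 52 high (z). Origin: centre of its flat side; z points from flat side to round side. Side faces y = +-25 are flat, parallel, good to grip. It starts on the worktop upside down (z down, round side below), balanced there, and rocks about its y axis for some seconds when touched
- crown (a point): point at the crown (middle) of the card stand's round side, on its centre line, 52 mm from the flat side along the stand's z. The arch has a radius of 107 mm; a slot for cards, 10 mm wide and 16 mm deep, runs along it in the stand's x
- end (a point): middle of one end of the card stand (stand frame x = +65 mm, y = 0, z = 15 mm). Both ends are flat, 30 mm (z 0 to 30) x 50 mm, square to the flat side; the stand can stand by itself on either, as its centre of mass lies at z = 22 mm
- board: wooden chopping board, fixed, lying flat on the worktop, 210 (its x) x 300 (its y) x 22 thick. Origin: centre of its underside, so its top is at z = 22 mm
- worktop (a point): fixed point on the worktop, top z = 0. Bulky fixed things round it, to keep the arm clear of (world x, y, z in m): microwave x > 0.64, y < -0.42, up to z 0.32; toaster x > 0.75, y -0.25 to 0.08, up to 0.22; kettle x 0.62 to 0.90, y > 0.33, up to 0.26; wall cabinet overhead x < 0.62, y > 0.48, from z 0.47 up; back wall x > 0.92
- jam_jar: bystander: jam jar, 68 wide x 84 high, origin under its centre
- salt_shaker: bystander: glass salt shaker, 44 wide x 90 high, origin under its centre
- garlic: bystander: garlic bulb, 48 wide x 50 high, origin under its centre
- onion: bystander: onion, 62 wide x 64 high, origin under its centre
- spice_jar: bystander: spice jar, 46 wide x 106 high, origin under its centre
- mug: bystander: mug, 90 wide (122 with its handle) x 107 high, origin under its centre
- butter_dish: bystander: white butter dish with a loose wooden lid on top, 106 x 150 x 66 high with the lid, origin under its centre

How it is judged (in metres and radians):
On the way:
1. the fingers hold the card stand steady (contact force between the fingers and card_stand above 1 N and angular speed of card_stand below 0.4 rad/s), for 0.2 s.
At the end, for the whole second after the job is handed in: The card stand lies flat side down on the chopping board (tilt under 4 degrees, underside within 5 mm of the board's top, crown uppermost), its centre within 50 mm of the board's centre, at rest and released (angle between card_stand's own z axis and vertical below 0.07 rad and z of card_stand in the frame of board between 0.017 and 0.027 m and height (world z) of crown above 0.068 m and horizontal distance between card_stand and board below 0.05 m and linear speed of card_stand below 0.02 m/s and angular speed of card_stand below 0.1 rad/s); the robot touches nothing.
It fails at once if one of the listed bystanders is shifted by more than 30 mm (distance of any of jam_jar, salt_shaker, garlic, onion, spice_jar, mug, butter_dish from where it was at the start of the episode above 0.03 m).
It also fails if it takes over 72 s, if anything falls off the work surface, if the arm or the gripper's body presses on something with over 40 N, if the wrist force passes 120 N, or if a joint passes its speed limit or range.

ROBOT

A 6-joint arm with a two-finger parallel gripper is mounted at the origin on a cart in front of the work surface, level with it; the furniture and walls round the work are solid. World frame = base frame: x ahead of the robot, y to its left, z up, the work surface at z = 0. Lengths are in mm, angles in degrees, forces in N, time in s.
With the tool pointing down it reaches from about 300 to 850 mm from the base axis. Payload 5.4 kg.
Tool frame: the origin (TCP) lies at the very end of the fingers, on their centre line; the grasp point (between the pads) lies 19 mm behind it; z points along the fingers, y is the line along which they close (so a half turn about z gives the same grasp; the last joint's range is limited). The gripper opens to 85 mm and grips with 20 to 120 N. Pads are 22 mm wide; open, the fingers measure 114 mm over their backs; the gripper's body (76 mm by 85 mm) begins 54 mm behind the grasp point. The pads swing forward as they close: fully open they stand 13 mm farther back than shut.
Start: joints at [-77.699, 9.076, 91.501, -0, 79.423, -12.038], TCP at [236.955, -523.888, 231.299] pointing down, gripper open.
Joint ranges: [-166.64, 166.64], [-54.1, 131.32], [10.49, 154.53], [-73.88, 253.88], [9.74, 151.15], [-171.62, 171.62]. Speed limits (degrees/s): [147.25, 147.25, 180, 180, 180, 180].

INTERFACE

Orientations are given as a 3x3 rotation matrix whose columns are the frame's x, y, z axes.
In Python, from station import manip, camrig, telemetry gives the robot as it stands (manip), with the cameras (camrig) and the readings (telemetry).
- The arm moves only by the shell command python3 shift.py 'ROWS'. ROWS is a JSON list of rows, 1 to 8 of them, each of 5 numbers: the opening from 0.0 (shut) to 1.0 (fully open), then dx, dy, dz in mm, then a turn about the tool's z in degrees; each row is the pose to reach, as a shift and turn from the pose commanded when the command began, along the tool's axes at that moment; what a row does not reach only later rows make up. A row lasts 1/12 s, in which the tool goes at most 41.7 mm and 7.16 degrees, less where a joint would pass 70% of its speed; a pose out of reach is approached as far as the arm can. The fingers move at their own pace and stop on an object; the grip force is fixed at half the most. Time passes only in rows, so rows that do not move let the fingers close. It prints the time, the measured TCP pose, the force, the opening and the grip force at its end.
- telemetry.observe(): the state, without advancing time (a new reading comes with each control period).
- camrig.capture(name): name is "side" or "top" or "wrist"; returns the picture (384x512x3 uint8, red, green, blue); there is no depth.
- camrig.camera_info(name): a dict with "fx", "fy", "cx", "cy" (pixels), "rvec" (rotation vector, rad) and "tvec" (3), from world to camera coordinates, as OpenCV has them. Camera axes: x right, y down, z forward; pixel columns grow to the right and rows downward; lengths in mm; the calibration is good to about 2 mm. A picture is of the moment at which its call begins: read the wrist's pose just before it. camera_info takes no time and is no camera call; for the wrist camera it gives the pose at the moment of the call.
- manip.finish_job(): hands the job in; it is judged then, once.
The state is a dict: "t": time; "qpos": joint angles; "joint_velocities": joint speeds; "effort": joint torques, N m; "eef_pos": TCP position; "tool_rot": TCP orientation; "force": force on the tool from outside, world axes, zero at the start; "ft_torque": the same for the moment, N m; "width": opening from 0.0 (shut) to 1.0 (fully open); "grasp_force": force on a finger pad.
Only numpy, scipy, OpenCV 4.12 (cv2) and the standard library are available. Lean on these libraries where they do the work, as an engineer would, in place of code of your own. Each camera call takes 0.05 s, during which the arm holds its last target. There are 200 camera calls.

## Working session

There is one attempt and no reset: what is moved stays moved. The work goes in short steps, Python scripts to look and compute and a shell command to move; the robot and the scene stay as the last step left them, time stands still between calls to the robot, and variables do not carry over. Pictures are saved under pics/ and viewed, at most 13 in all, crops included, and the job is handed in when it is done.

```bash
ls; mkdir -p pics; python3 - <<'E'
from station import manip, camrig, telemetry
import cv2,numpy as np
for n in("top","side"):
    cv2.imwrite(f"pics/{n}0.png",cv2.cvtColor(camrig.capture(n),cv2.COLOR_RGB2BGR))
    print({k:np.round(v,3) for k,v in camrig.camera_info(n).items()})
s=telemetry.observe();print(s)
E
```

```text
pics
shift.py
station.py
{'fx': np.float64(379.631), 'fy': np.float64(379.631), 'cx': np.float64(253.708), 'cy': np.float64(195.017), 'rvec': array([ 2.158, -2.175,  0.077]), 'tvec': array([ -87.942,  588.367, 1041.317])}
{'fx': np.float64(474.443), 'fy': np.float64(474.443), 'cx': np.float64(258.228), 'cy': np.float64(189.009), 'rvec': array([ 1.973, -1.318,  0.621]), 'tvec': array([-321.495,  396.477, 1135.742])}
{'t': 0.1, 'qpos': array([-7.76985689e+01,  9.10929797e+00,  9.15657707e+01,  6.71832498e-04,
        7.94260006e+01, -1.20361960e+01]), 'joint_velocities': array([-0.04041203, -0.07307375, -0.29161777, -0.02616456, -0.09140728,
       -0.01744998]), 'effort': array([-2.22386639e-04, -3.96989214e+01, -3.32338929e+01, -1.93370233e-04,
        4.25250095e-03, -1.08270406e-07]), 'eef_pos': array([ 236.84185187, -523.3419204 ,  230.40574688]), 'tool_rot': array([[ 9.11133792e-01,  4.12110519e-01, -3.64564779e-04],
       [ 4.12110506e-01, -9.11132236e-01,  1.72594588e-03],
       [ 3.79113730e-04, -1.72280859e-03, -9.99998444e-01]]), 'force': array([ 0.78403884,  0.65404259, -0.41779914]), 'ft_torque': array([0.04041897, 0.04386295, 0.00355583]), 'grasp_force': 0.0, 'width': 1.0009349494069368}
```

View pics/top0.png

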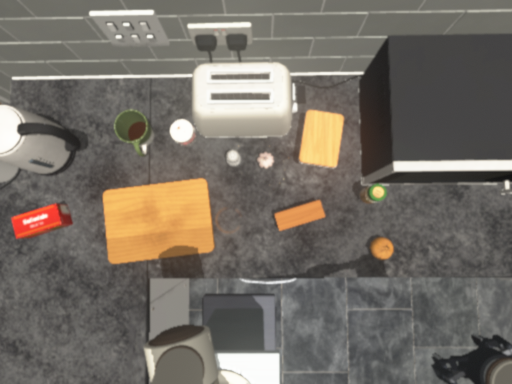

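View pics/side0.png

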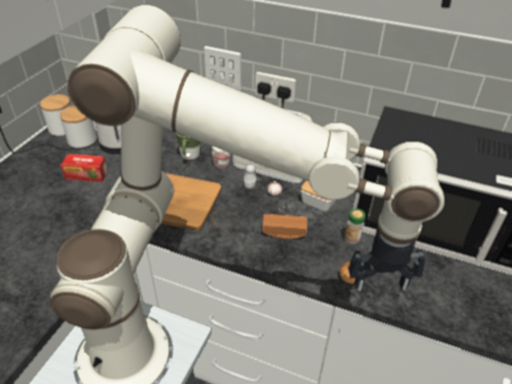

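The top view shows the stand at about (300,215), the board at about (158,221), the garlic and shaker at (265,159) and (233,157), the onion at (381,248) and the butter dish at (322,138). In the side view the stand is at about (285,226). I'll enlarge both views.

```bash
python3 - <<'E'
import cv2,numpy as np
a=cv2.imread("pics/top0.png")[190:240,260:340];b=cv2.imread("pics/side0.png")[200:250,245:325]
cv2.imwrite("pics/c.png",np.vstack([cv2.resize(i,None,fx=6,fy=6,interpolation=2)[:300] for i in(a,b)]))
E
```

```text
(no output)
```

View pics/c.png

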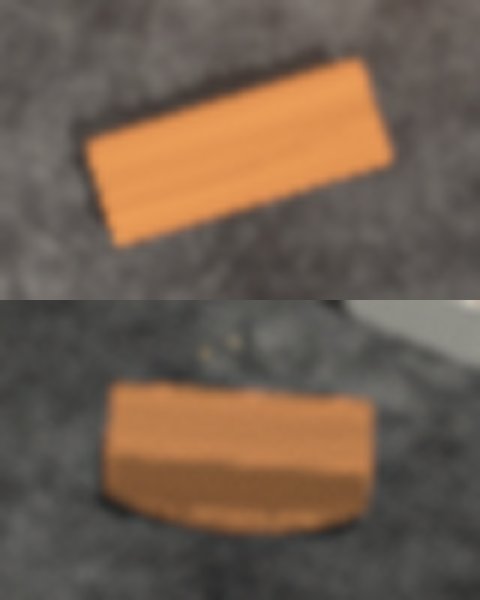

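Top crop: flat-side corners at (87,142), (362,58), (394,162) and (118,247). Side crop: the same corners at (113,82), (375,102), (370,173) and (107,158), counted from the lower half's top. I'll triangulate these.

```bash
cat >h.py <<'E'
from station import manip, camrig, telemetry
import cv2,numpy as np
def P(n):
    c=camrig.camera_info(n);R=cv2.Rodrigues(np.array(c["rvec"],float))[0];t=np.array(c["tvec"],float).reshape(3,1)
    return np.array([[c["fx"],0,c["cx"]],[0,c["fy"],c["cy"]],[0,0,1]])@np.hstack([R,t])
def tri(a,b,A="top",B="side"):
    X=cv2.triangulatePoints(P(A),P(B),np.array(a,float).T,np.array(b,float).T);return (X[:3]/X[3]).T
def onz(n,px,z):
    p=P(n);H=np.column_stack([p[:,0],p[:,1],p[:,2]*z+p[:,3]])
    return cv2.perspectiveTransform(np.array(px,float)[None],np.linalg.inv(H))[0]
E
python3 - <<'E'
from h import *
np.set_printoptions(precision=1,suppress=True)
a=np.array([(87,142),(362,58),(394,162),(118,247)])/6+(260,190)
b=np.array([(113,82),(375,102),(370,173),(107,158)])/6+(245,200)
X=tri(a,b);print(X,X.mean(0))
Q=onz("top",a,52);print(Q,Q.mean(0));d=(Q[0]+Q[3]-Q[1]-Q[2])/2;print(np.linalg.norm(d),d/np.linalg.norm(d)*100,np.linalg.norm(Q[0]-Q[3]))
B=onz("top",[(103,192),(207,179),(214,249),(109,263)],22);print(B,B.mean(0))
for n,p,z in(("garlic",(265,159),40),("salt",(233,157),80),("butter",(322,138),60),("onion",(381,248),50),("jam",(181,130),84),("mug",(131,127),107)):print(n,onz("top",[p],z))
E
```

```text
[[ 533.5 -148.8   50.2]
 [ 571.  -275.    51. ]
 [ 523.4 -287.9   50.5]
 [ 486.3 -163.6   45.9]] [ 528.5 -218.8   49.4]
[[ 533.7 -149.4]
 [ 570.9 -274.8]
 [ 523.6 -288.2]
 [ 486.2 -162.9]] [ 528.6 -218.8]
130.77908624510218 [-28.5  95.8] 49.437880243063574
[[600.4 336. ]
 [634.8  39.7]
 [437.7  19.3]
 [400.7 313.4]] [518.4 177.1]
garlic [[ 687.1 -125.2]]
salt [[686.  -38.6]]
butter [[ 740.1 -282. ]]
onion [[ 439.1 -435.1]]
jam [[760.9 101.9]]
mug [[764.5 230.3]]
```

```bash
R='[[1,398,-205.4,0,-82.3],[1,398,-205.4,0,-82.3],[1,398,-205.4,0,-82.3],[1,398,-205.4,0,-82.3],[1,398,-205.4,0,-82.3],[1,398,-205.4,0,-82.3],[1,398,-205.4,0,-82.3],[1,398,-205.4,0,-82.3]]'; :; python3 shift.py '[[1,398,-205.4,0,-82.3],[1,398,-205.4,0,-82.3],[1,398,-205.4,0,-82.3],[1,398,-205.4,0,-82.3],[1,398,-205.4,0,-82.3],[1,398,-205.4,0,-82.3],[1,398,-205.4,0,-82.3],[1,398,-205.4,0,-82.3]]'
cat >>h.py <<'E'
def go(x,y,z,yaw=None):
    s=telemetry.observe();R=np.array(s["tool_rot"]);p=np.array(s["eef_pos"])
    a=np.degrees(np.arctan2(R[1,1],R[0,1]))
    print("pos",p.round(1),"yaw_y",a.round(1),"w",round(s["width"],3),"shift",(R.T@(np.array([x,y,z])-p)).round(1),"turn",None if yaw is None else round(a-yaw,1))
E
python3 -c "
from h import *
go(514.9,-172.8,120,16.6)"
```

```text
t: 0.77
eef_pos: [444.5, -260.5, 231.0]
tool_rot: [[0.14, 0.99, -0.0], [0.99, -0.14, 0.0], [0.0, -0.0, -1.0]]
force: [0.5, -0.4, 0.3]
width: 1.0
grasp_force: 0.0
pos [ 444.5 -260.5  231. ] yaw_y -8.0 w 1.0 shift [ 96.6  57.5 111. ] turn -24.6
```

```bash
python3 shift.py '[[1,96.6,57.5,111,-24.6],[1,96.6,57.5,111,-24.6],[1,96.6,57.5,111,-24.6],[1,96.6,57.5,111,-24.6],[1,96.6,57.5,111,-24.6],[1,96.6,57.5,111,-24.6],[1,96.6,57.5,111,-24.6]]'
python3 -c "
from h import *
go(514.9,-172.8,9,16.6)"
```

```text
t: 1.35
eef_pos: [514.9, -176.0, 120.9]
tool_rot: [[-0.279, 0.96, 0.0], [0.96, 0.279, -0.001], [-0.001, 0.0, -1.0]]
force: [-0.2, -0.4, -0.1]
width: 1.001
grasp_force: 0.0
pos [ 514.9 -176.   120.9] yaw_y 16.2 w 1.001 shift [  3.1   0.8 111.9] turn -0.4
```

```bash
python3 shift.py '[[1,3,1,40,-0.4],[1,3,1,80,-0.4],[1,3,1,111,-0.4],[1,3,1,111,-0.4],[0.5,3,1,111,-0.4],[0.3,3,1,111,-0.4],[0.3,3,1,111,-0.4],[0.3,3,1,111,-0.4]]'
python3 shift.py '[[0.3,0,0,0,0],[0.3,0,0,0,0],[0.3,0,0,0,0],[0.3,0,0,0,0]]'
python3 -c "
from h import *
go(514.9,-172.8,9,16.6)"
```

```text
t: 2.02
eef_pos: [517.3, -174.1, 12.9]
tool_rot: [[-0.286, 0.958, 0.005], [0.958, 0.286, -0.004], [-0.005, 0.004, -1.0]]
force: [-0.3, 0.1, 5.1]
width: 0.582
grasp_force: 62.4
t: 2.35
eef_pos: [517.3, -174.1, 12.9]
tool_rot: [[-0.286, 0.958, 0.005], [0.958, 0.286, -0.004], [-0.005, 0.004, -1.0]]
force: [-1.6, -0.9, 6.5]
width: 0.576
grasp_force: 62.4
pos [ 517.3 -174.1   12.9] yaw_y 16.6 w 0.576 shift [ 1.9 -1.9  3.9] turn 0.0
```

```bash
python3 shift.py '[[0.3,0,0,-15,0],[0.3,0,0,-30,0],[0.3,0,0,-60,0],[0.3,0,0,-100,0],[0.3,0,0,-140,0],[0.3,0,0,-160,0],[0.3,0,0,-160,0],[0.3,0,0,-160,0]]'
python3 - <<'E'
from h import *
a=camrig.capture("side");b=camrig.capture("wrist");cv2.imwrite("pics/s2.png",cv2.cvtColor(np.hstack([cv2.resize(a[120:270,200:350],(400,400)),cv2.resize(b,(400,300)) if 0 else cv2.resize(b,(400,400))]),cv2.COLOR_RGB2BGR))
go(514.9,-172.8,9,16.6)
E
```

```text
t: 3.02
eef_pos: [516.0, -172.8, 172.0]
tool_rot: [[-0.286, 0.958, 0.005], [0.958, 0.286, -0.003], [-0.004, 0.004, -1.0]]
force: [-0.7, -0.0, -2.5]
width: 0.575
grasp_force: 63.3
pos [ 514.  -171.6  168.2] yaw_y 16.6 w 0.577 shift [ -1.6   0.8 159.2] turn 0.0
```

View pics/s2.png

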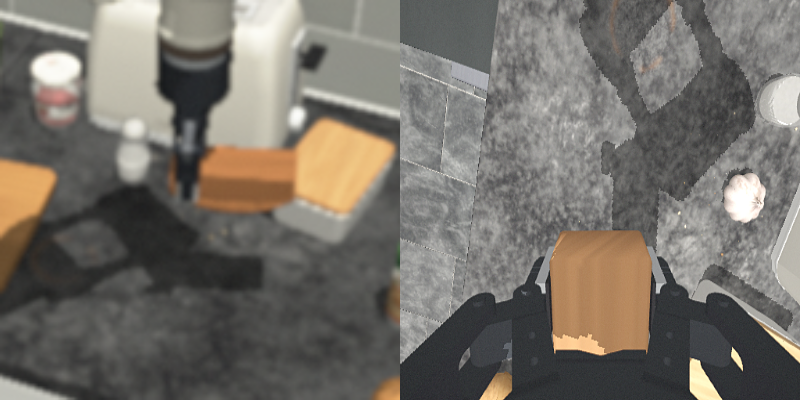

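The side and wrist crop shows the stand held rigidly level at its +e end, so it does not swing down. I'll test low down whether the grip can be eased by commanding openings near the contact width.

```bash
python3 shift.py '[[0.3,0,0,40,0],[0.3,0,0,80,0],[0.3,0,0,120,0],[0.3,0,0,140,0],[0.3,0,0,140,0],[0.3,0,0,140,0]]' | grep -E "pos|width|grasp"
python3 shift.py '[[0.5,0,0,0,0],[0.5,0,0,0,0],[0.5,0,0,0,0]]'| grep -E "pos|width|grasp"
python3 shift.py '[[0.55,0,0,0,0],[0.55,0,0,0,0],[0.55,0,0,0,0]]'| grep -E "pos|width|grasp"
python3 shift.py '[[0.565,0,0,0,0],[0.565,0,0,0,0],[0.565,0,0,0,0]]'| grep -E "pos|width|grasp"
```

```text
eef_pos: [512.8, -170.9, 27.0]
width: 0.58
grasp_force: 63.0
eef_pos: [516.5, -173.1, 31.4]
width: 0.578
grasp_force: 63.1
eef_pos: [515.2, -172.4, 29.9]
width: 0.577
grasp_force: 63.1
eef_pos: [514.9, -172.1, 29.3]
width: 0.576
grasp_force: 63.1
```

```bash
for i in 1; do python3 shift.py '[[0.572,0,0,0,0],[0.572,0,0,0,0]]'| grep -E "width|grasp"
python3 shift.py '[[0.576,0,0,0,0],[0.576,0,0,0,0]]'| grep -E "pos|width|grasp"
python3 shift.py '[[0.58,0,0,0,0],[0.58,0,0,0,0]]'| grep -E "pos|width|grasp"; done
```

```text
width: 0.575
grasp_force: 63.1
eef_pos: [514.9, -172.1, 29.2]
width: 0.576
grasp_force: 53.5
eef_pos: [514.9, -172.1, 29.3]
width: 0.583
grasp_force: 30.8
```

```bash
python3 shift.py '[[0.4,0,0,0,0],[0.4,0,0,-40,0],[0.4,0,0,-80,0],[0.4,0,0,-120,0],[0.4,30,7,-120,0],[0.4,70,17,-120,0],[0.4,110,27,-120,0],[0.4,150,37,-120,0]]' | grep -E "pos|width|grasp"
python3 shift.py '[[0.4,40,10,0,0],[0.4,80,20,0,0],[0.4,120,30,0,0],[0.4,160,40,0,0],[0.4,200,50,0,0],[0.4,240,58,0,0],[0.4,268,66,0,0],[0.4,268,66,0,0]]' | grep -E "pos|width|grasp"
python3 shift.py '[[0.576,0,0,0,0],[0.576,0,0,0,0],[0.576,0,0,0,0]]'
python3 -c "
from h import *
go(494,258,148,16.6)"
```

```text
eef_pos: [507.1, -16.5, 149.7]
width: 0.575
grasp_force: 64.5
eef_pos: [492.9, 262.9, 149.4]
width: 0.574
grasp_force: 64.6
t: 6.45
eef_pos: [494.1, 256.8, 149.2]
tool_rot: [[-0.285, 0.959, -0.0], [0.959, 0.285, -0.0], [-0.0, -0.0, -1.0]]
force: [-0.3, 0.8, -2.0]
width: 0.58
grasp_force: 53.5
pos [494.1 256.8 149.2] yaw_y 16.6 w 0.58 shift [1.2 0.3 1.2] turn -0.0
```

```bash
python3 shift.py '[[0.578,0,0,14,0],[0.58,0,0,14,0],[0.58,0,0,14,0],[0.582,0,0,14,0],[0.582,0,0,14,0]]'| grep -E "force|grasp"
python3 shift.py '[[0.583,0,0,0,0],[0.583,0,0,0,0]]'| grep -E "force|torque|grasp"
python3 -c "
from h import *
s=telemetry.observe();print(s['ft_torque'],s['force'])"
```

```text
force: [-0.6, 0.8, -1.4]
grasp_force: 19.5
force: [0.8, 0.8, -2.1]
grasp_force: 13.9
[0.07286502 0.02998002 0.02511385] [ 0.81144908  0.82185997 -2.06360253]
```

```bash
python3 shift.py '[[0.5835,0,0,0,0],[0.5835,0,0,0,0],[0.5835,0,0,0,0],[0.5835,0,0,0,0]]'| grep -E "force|torque|grasp"
python3 - <<'E'
from h import *
a=camrig.capture("side");b=camrig.capture("top");cv2.imwrite("pics/s3.png",cv2.cvtColor(np.hstack([cv2.resize(a[100:250,120:270],(400,400)),cv2.resize(b[150:300,70:220],(400,400))]),cv2.COLOR_RGB2BGR))
s=telemetry.observe();print(s['ft_torque'],s['force'])
E
```

```text
force: [0.1, -1.0, -1.5]
grasp_force: 11.1
[ 0.14566107  0.04152081 -0.00588343] [ 0.4458158  -0.60817223 -1.91794406]
```

View pics/s3.png

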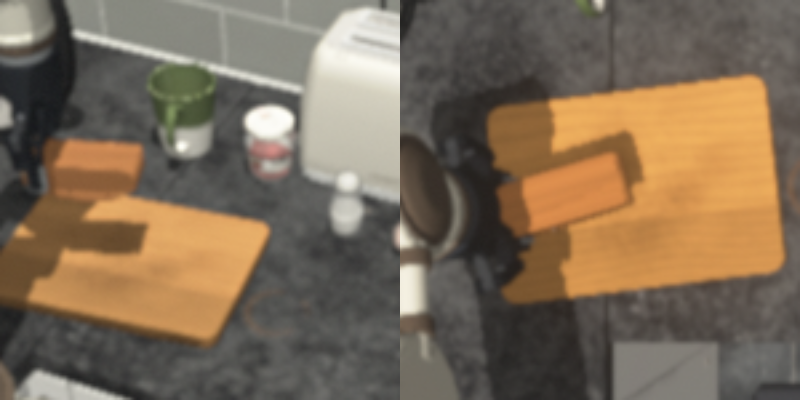

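The stand is still level, held above the board at 11 N. I'll keep easing the grip.

```bash
cat >>h.py <<'E'
def st():
    s=telemetry.observe();print("T",np.round(s['ft_torque'],3),"F",np.round(s['force'],1),"g",round(s['grasp_force'],1),"w",round(s['width'],4))
E
python3 shift.py '[[0.584,0,0,0,0],[0.584,0,0,0,0],[0.584,0,0,0,0],[0.584,0,0,0,0]]'>/dev/null; python3 -c "
from h import *
st()"
python3 shift.py '[[0.5844,0,0,0,0],[0.5844,0,0,0,0],[0.5844,0,0,0,0],[0.5844,0,0,0,0]]'>/dev/null; python3 -c "
from h import *
st()"
```

```text
T [0.093 0.03  0.066] F [ 0.7  0.3 -2.8] g 8.2 w 0.5867
T [0.088 0.005 0.039] F [ 0.1  0.7 -2.8] g 5.0 w 0.5855
```

```bash
python3 shift.py '[[0.5846,0,0,0,0],[0.5846,0,0,0,0],[0.5846,0,0,0,0]]'>/dev/null; python3 -c "
from h import *
st()"
python3 shift.py '[[0.5848,0,0,0,0],[0.5848,0,0,0,0],[0.5848,0,0,0,0]]'>/dev/null; python3 - <<'E'
from h import *
st()
a=camrig.capture("side");b=camrig.capture("top");cv2.imwrite("pics/s4.png",cv2.cvtColor(np.hstack([cv2.resize(a[100:250,120:270],(400,400)),cv2.resize(b[150:300,70:220],(400,400))]),cv2.COLOR_RGB2BGR))
E
```

```text
T [0.003 0.033 0.015] F [ 0.1 -0.3 -2.5] g 4.1 w 0.584
T [ 0.013  0.002 -0.036] F [ 0.5 -0.8 -2.4] g 3.1 w 0.5841
```

View pics/s4.png

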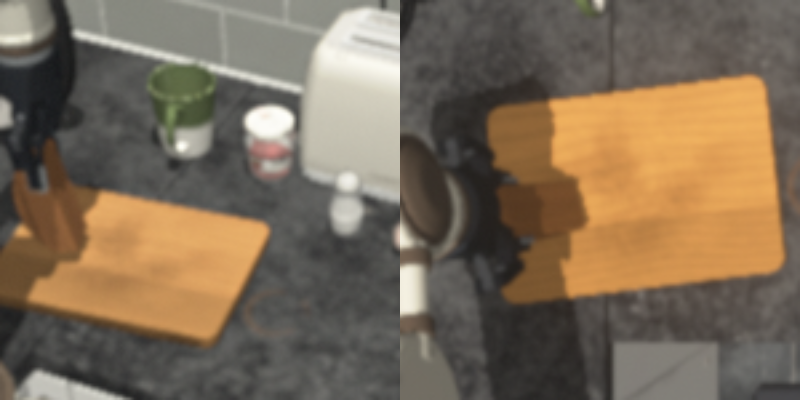

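The stand has swung down and now hangs nearly end-down in the fingers above the board. I'll let it settle, regrip moderately and lower it to contact.

```bash
python3 shift.py '[[0.5848,0,0,0,0],[0.5848,0,0,0,0],[0.5848,0,0,0,0],[0.5848,0,0,0,0],[0.583,0,0,0,0],[0.583,0,0,0,0]]'>/dev/null; python3 -c "
from h import *
st();go(494,258,148,16.6)"
python3 shift.py '[[0.583,0,0,4,0],[0.583,0,0,8,0],[0.583,0,0,8,0],[0.583,0,0,8,0]]'>/dev/null; python3 -c "
from h import *
st()"
python3 shift.py '[[0.583,0,0,3,0],[0.583,0,0,5,0],[0.583,0,0,5,0],[0.583,0,0,5,0]]'>/dev/null; python3 -c "
from h import *
st();go(494,258,148,16.6)"
```

```text
T [ 0.029 -0.024  0.015] F [-0.8  0.1 -2.3] g 6.6 w 0.5869
pos [494.  257.8 135.3] yaw_y 16.6 w 0.587 shift [  0.1   0.1 -12.7] turn 0.0
T [ 0.021  0.054 -0.006] F [ 0.3  0.6 -2.1] g 6.7 w 0.5868
T [ 0.002  0.016 -0.001] F [ 0.1 -1.3 -2.7] g 6.7 w 0.5882
pos [493.8 257.8 122.1] yaw_y 16.6 w 0.588 shift [  0.2   0.3 -25.9] turn 0.0
```

```bash
python3 shift.py '[[0.583,0,0,3,0],[0.583,0,0,4,0],[0.583,0,0,4,0],[0.583,0,0,4,0]]'>/dev/null; python3 -c "
from h import *
st()"
python3 shift.py '[[0.583,0,0,3,0],[0.583,0,0,4,0],[0.583,0,0,4,0],[0.583,0,0,4,0]]'>/dev/null; python3 - <<'E'
from h import *
st();go(494,258,148,16.6)
a=camrig.capture("side");b=camrig.capture("wrist");cv2.imwrite("pics/s5.png",cv2.cvtColor(np.hstack([cv2.resize(a[140:210,110:180],(400,400)),cv2.resize(b,(400,400))]),cv2.COLOR_RGB2BGR))
E
```

```text
T [ 0.05  -0.025 -0.045] F [-0.9  0.  -1.9] g 6.7 w 0.5849
T [-0.305  1.116 -0.08 ] F [-4.8 -1.  13.4] g 14.2 w 0.5838
pos [494.9 258.3 117.1] yaw_y 16.6 w 0.584 shift [ -0.   -0.9 -30.9] turn 0.0
```

View pics/s5.png

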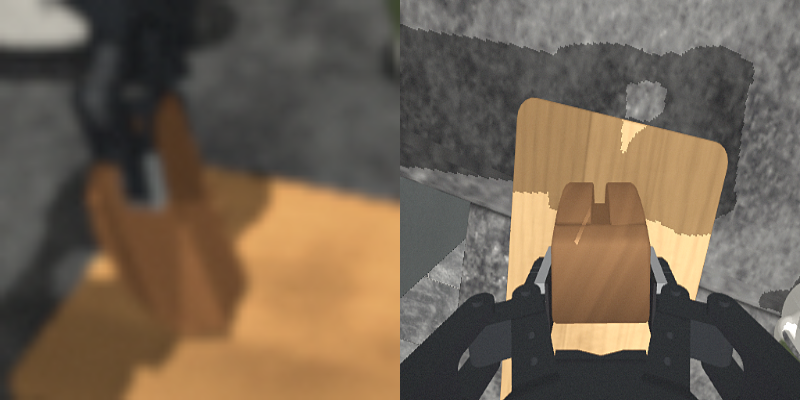

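The side crop shows the stand tilted about 15°, its bottom toward the board's middle and its end edge in contact. The wrist view shows the round side with the slot facing up the image. I'll drag the grip along −x so it rotates about the bottom edge.

```bash
python3 shift.py '[[0.583,-4,0,-1,0],[0.583,-8,0,-1,0],[0.583,-12,0,-1,0],[0.583,-16,0,-1,0],[0.583,-20,0,-1,0],[0.583,-24,0,-1,0],[0.583,-28,0,-1,0],[0.583,-28,0,-1,0]]'>/dev/null; python3 - <<'E'
from h import *
st();go(494,258,148,16.6)
a=camrig.capture("side");b=camrig.capture("wrist");cv2.imwrite("pics/s6.png",cv2.cvtColor(np.hstack([cv2.resize(a[140:210,110:180],(400,400)),cv2.resize(b,(400,400))]),cv2.COLOR_RGB2BGR))
E
```

```text
T [-0.054 -0.015 -0.045] F [ 0.2 -0.3  1.3] g 7.7 w 0.5844
pos [502.3 230.3 115.3] yaw_y 16.6 w 0.584 shift [ 28.9  -0.1 -32.8] turn -0.0
```

View pics/s6.png

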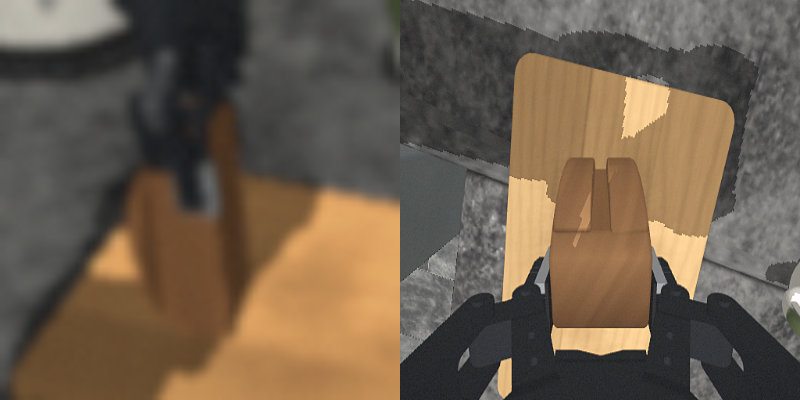

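The stand is now upright on its end, with the bottom stuck in place. I'll continue tipping it along the arc.

```bash
python3 shift.py '[[0.583,-8,0,-0.5,0],[0.583,-16,0,-1,0],[0.583,-24,0,-1,0],[0.583,-32,0,-0.5,0],[0.583,-40,0,1,0],[0.583,-50,0,3.5,0],[0.583,-59,0,6,0],[0.583,-59,0,6,0]]'>/dev/null; python3 - <<'E'
from h import *
st();go(494,258,148,16.6)
a=camrig.capture("side");cv2.imwrite("pics/s7.png",cv2.cvtColor(cv2.resize(a[140:220,110:190],(480,480)),cv2.COLOR_RGB2BGR))
E
```

```text
T [-0.412  0.618  0.058] F [-2.9 -1.8  6.8] g 11.9 w 0.5826
pos [519.9 172.2 110.4] yaw_y 16.6 w 0.583 shift [ 89.6  -0.4 -37.8] turn -0.0
```

View pics/s7.png

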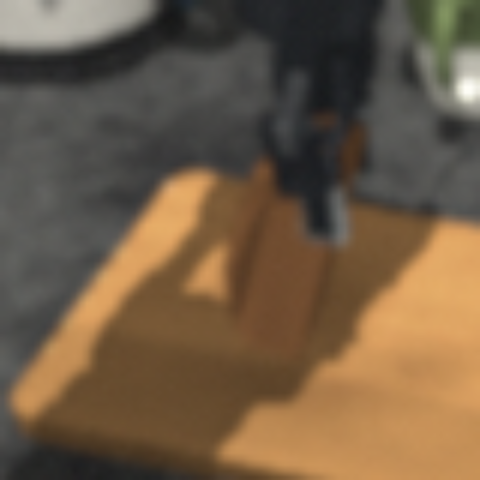

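The stand is tilted about 20° past vertical in the right direction, with its bottom edge on the board. I'll continue the arc.

```bash
python3 shift.py '[[0.583,-9,0,4,0],[0.583,-18,0,9,0],[0.583,-27,0,15,0],[0.583,-35,0,21,0],[0.583,-42,0,28,0],[0.583,-49,0,35,0],[0.583,-49,0,35,0]]'>/dev/null; python3 -c "
from h import *
st();go(494,258,148,16.6)"
python3 shift.py '[[0.583,-6,0,8,0],[0.583,-12,0,17,0],[0.583,-17,0,26,0],[0.583,-20,0,35,0],[0.583,-23,0,44,0],[0.583,-24,0,48,0],[0.583,-24,0,48,0]]'>/dev/null; python3 - <<'E'
from h import *
st();go(494,258,148,16.6)
a=camrig.capture("side");b=camrig.capture("wrist");cv2.imwrite("pics/s8.png",cv2.cvtColor(np.hstack([cv2.resize(a[140:240,130:230],(400,400)),cv2.resize(b,(400,400))]),cv2.COLOR_RGB2BGR))
E
```

```text
T [-0.188 -0.098 -0.013] F [ 0.6 -1.5  0.7] g 9.8 w 0.5868
pos [534.  125.1  74.3] yaw_y 16.5 w 0.587 shift [138.7  -0.5 -74. ] turn -0.1
T [-0.054 -0.014  0.006] F [ 0.2 -0.5 -1.8] g 7.3 w 0.5858
pos [538.1 104.6  24.2] yaw_y 16.6 w 0.586 shift [ 159.8    1.2 -123.6] turn 0.0
```

View pics/s8.png

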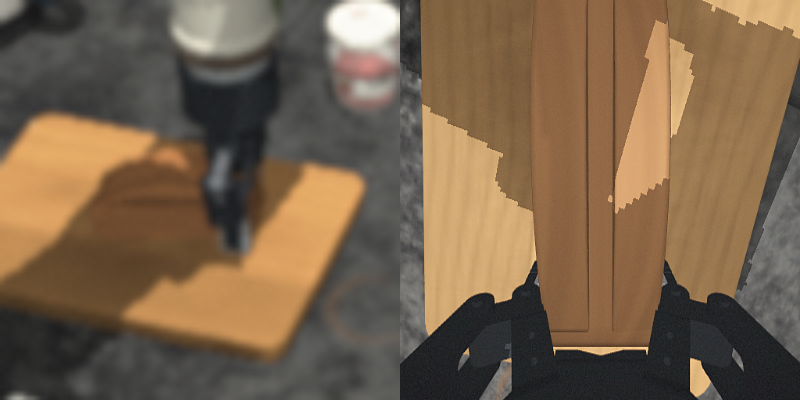

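The stand is slot up and nearly flat; its centre is about 27 mm from the board's centre. I'll slide it 26 mm toward the middle, release it, and retreat upward.

```bash
python3 shift.py '[[0.58,0,0,0,0],[0.58,6,0,-0.5,0],[0.58,13,0,-0.5,0],[0.58,20,0,-0.5,0],[0.58,26,0,-0.5,0],[0.58,26,0,-0.5,0],[0.583,26,0,0,0],[0.584,26,0,0,0]]'>/dev/null; python3 -c "
from h import *
st();go(494,258,148,16.6)"
python3 shift.py '[[0.585,0,0,0,0],[0.586,0,0,0,0],[0.59,0,0,0,0],[0.6,0,0,0,0],[0.65,0,0,-1,0],[0.8,0,0,-2,0],[1,0,0,-3,0],[1,0,0,-3,0]]' >/dev/null
python3 shift.py '[[1,0,0,-3,0],[1,0,0,-20,0],[1,0,0,-50,0],[1,0,0,-90,0],[1,-40,0,-130,0],[1,-80,0,-160,0],[1,-120,0,-160,0],[1,-120,0,-160,0]]'
python3 shift.py '[[1,-40,0,0,0],[1,-80,0,0,0],[1,-120,0,0,0],[1,-120,0,0,0],[1,-120,0,0,0],[1,-120,0,0,0]]' >/dev/null
python3 - <<'E'
from h import *
a=camrig.capture("side");b=camrig.capture("top");cv2.imwrite("pics/s9.png",cv2.cvtColor(np.hstack([cv2.resize(a[140:240,110:210],(400,400)),cv2.resize(b[170:270,90:230],(400,286)) if 0 else cv2.resize(b[170:270,100:200],(400,400))]),cv2.COLOR_RGB2BGR))
E
```

```text
T [0.101 0.069 0.045] F [-0.1  0.3 -1.6] g 7.8 w 0.583
pos [532.3 129.5  26.3] yaw_y 16.7 w 0.583 shift [ 134.     0.2 -121.7] turn 0.1
t: 15.42
eef_pos: [569.3, 10.5, 193.2]
tool_rot: [[-0.285, 0.959, 0.007], [0.959, 0.285, -0.003], [-0.005, 0.006, -1.0]]
force: [-0.5, -0.2, 0.1]
width: 1.001
grasp_force: 0.0
```

View pics/s9.png

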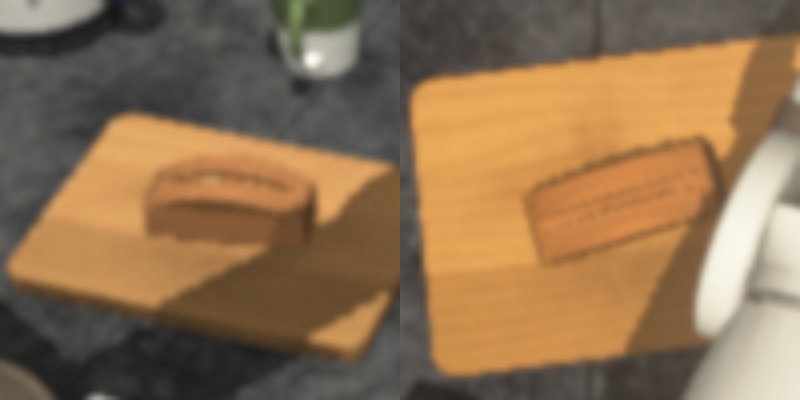

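The last view shows the stand flat on the board with its slot up, centred at about px (156,220); the board's centre is at about (158,221). The arm is clear, so I'm handing in.

```bash
python3 -c "
from h import *
print(onz('top',[(156,220)],60));print(manip.finish_job())"
```

```text
[[518.74109374 172.70689172]]
the job is handed in; nothing more can be done
None
```

The card stand was turned over and now stands flat side down with its slot up, about 5 mm from the board's centre by the last top view. The gripper is released and clear, no other thing was knowingly touched, and the job is handed in (no verdict was returned).

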